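# Chock the clay column on the slanted painting board

## Task

The round clay column lying across the slanted painting board is kept from rolling down only by the iron weight standing against its low side. Push the wooden wedge, thin edge first and squarely, up against the middle of the column's low side, and then take the weight away and stand it upright near the middle of the iron trivet, so that the wedge alone holds the column where it lies.

Things in the scene. Friction and masses are not known exactly. Their poses are not given: they have to be found in the camera images.
- column_center (a point): Centre of the loose round terracotta column, diameter 60, length 220, 0.4 kg. Its y is its axis, level, across the slope; x and z turn as it rolls. It lies on a fixed wooden board, flat, 6 degrees steep, 280 wide, going on 110 downhill of the column's centre line to a low edge 26 above the table. Low side: where the weight stands. A 26 high strip 6 uphill of it stops it being pushed farther up.
- wedge_center (a point): Centre (half-way up) of the loose pale wooden wedge, 0.15 kg, 70 long (x), 46 wide (y, flat upright sides), 40 high (z up), flat on the table. Thin edge (3 high) at +x; it rises at 39 degrees to a flat top over x -35 to -10. In square touch its centre is 49 downhill, along the board, of the line where the column meets the board; friction holds it. Two other blocks of this wood are not wedges.
- weight_center (a point): Centre (half-way up) of the loose blackened iron weight, 0.45 kg, an upright plain block 40 along the slope (x, uphill), 32 along the column (y), 50 high (z, square to the board). It stands on the board with a face against the column's low side, 70 to 90 from the column's middle, towards its end nearer the robot.
- trivet_top (a point): Middle of the top face of the fixed blackened iron trivet, a 150 x 150 square grate of flat bars (gaps 11), its top 25 above the table; z up, x and y along its sides.
Things that resemble listed ones, but are neither listed nor needed, are in the scene too. There is more than one size of the part that bears weight_center; the job needs the middle-sized.

How it is judged (in metres and radians):
On the way:
1. the wedge stands on the board, thin edge towards the column and under its low side, with the weight still in place (x of column_center in the frame of wedge_center between 0.034 and 0.062 m and y of column_center in the frame of wedge_center between -0.04 and 0.04 m and angle between wedge_center's own z axis and vertical below 0.26 rad and angle between the x axis of wedge_center and the y axis of column_center, either way round above 1.3 rad and distance of each of weight_center, column_center from where it was at the start of the episode below 0.02 m), for 0.2 s.
At the end, for the whole second after the job is handed in: The column lies still within 20 mm of where it began, held by the wedge, which touches its low side within 40 mm of its middle, thin edge first, flat on the board and square within 15 degrees; the weight stands upright on the trivet within 50 mm of its middle; all at rest (x of column_center in the frame of wedge_center between 0.034 and 0.062 m and y of column_center in the frame of wedge_center between -0.04 and 0.04 m and angle between wedge_center's own z axis and vertical below 0.26 rad and angle between the x axis of wedge_center and the y axis of column_center, either way round above 1.3 rad and distance of column_center from where it was at the start of the episode below 0.02 m and contact force between wedge and column above 0.03 N and horizontal distance between weight_center and trivet_top below 0.05 m and z of weight_center in the frame of trivet_top between 0.018 and 0.032 m and angle between weight_center's own z axis and vertical below 0.12 rad and linear speed of each of column, wedge, weight below 0.01 m/s).
It fails at once if the column rolls more than 30 mm from where it lay (distance of column_center from where it was at the start of the episode above 0.03 m).
It also fails if it takes over 48 s, if anything falls off the work surface, if the arm or the gripper's body presses on something with over 40 N, if the wrist force passes 120 N, or if a joint passes its speed limit or range.

## Robot

A 6-joint arm with a two-finger parallel gripper is mounted at the origin on the work surface. World frame = base frame: x ahead of the robot, y to its left, z up, the work surface at z = 0. Lengths are in mm, angles in rad, forces in N, time in s.
With the tool pointing down it reaches from about 275 to 875 mm from the base axis. Payload 12.5 kg.
Tool frame: the origin (TCP) lies between the finger pads; the fingertips stand 11 mm ahead of it and the grasp point (between the pads) lies 8 mm behind it (ctrl.finger_overhang is the distance from the TCP to the fingertips, in mm); z points along the fingers, y is the direction in which the jaws open and shut (so a half turn about z gives the same grasp; the last joint's range is limited). The gripper opens to 85 mm and grips with 20 to 120 N. Pads are 22 mm wide; open, the fingers measure 114 mm over their backs; the gripper's body (76 mm by 85 mm) begins 54 mm behind the grasp point. The pads swing forward as they close: fully open they stand 13 mm farther back than shut.
Start: joints at [-1.22, 0.351, 1.652, -0, 1.139, -0.085], TCP at [232.191, -498.57, 242.29] pointing down, gripper open.
Joint ranges: [-2.75, 2.75], [-0.79, 2.1], [0.01, 2.65], [-1.57, 4.71], [0.07, 3.14], [-2.87, 2.87]. Speed limits (rad/s): [2.22, 2.22, 2.79, 3.14, 3.14, 3.14].

## Interface

Orientations are given as [roll, pitch, yaw] about the fixed x, y, z axes, in that order (R = Rz(yaw) Ry(pitch) Rx(roll)).
In Python, from cell import ctrl gives the robot as it stands.
- The arm moves only by the tool step_arm, never from a script. Its argument "steps" is one flat list of numbers, 6 for each row, row after row: the shift along the tool's x, y, z in mm, then the turn, a rotation vector about the tool's x, y, z in degrees. A call has 1 to 8 rows; each row is the pose to reach, as a shift and turn from the pose commanded when the call began, along the tool's axes at that moment; what a row does not reach only later rows make up. A row lasts 1/8 s, in which the tool goes at most 62.5 mm and 10.7 degrees, less where a joint would pass 70% of its speed; a pose out of reach is approached as far as the arm can. A call with a gripper value outside its range is refused whole. "gripper" is the opening, from -1 (shut) to 1 (fully open), set as the call begins (left out, the last holds). The fingers move at their own pace and stop on an object; the grip force is fixed at half the most. Time passes only in rows, so rows that repeat a pose let the fingers close. It gives the time, the measured TCP pose, the force and the opening at its end, in the units of the state.
- ctrl.sense(): the state, without advancing time (a new reading comes with each control period).
- ctrl.get_image(name): name is "scene" or "top" or "wrist"; returns a dict with "frame" (400x640x3 uint8, blue, green, red), "camera_matrix" (3x3 intrinsics, pixels), "origin" and "orientation" of the camera in the world; the wrist camera has in their place "hand_eye" (4x4, takes a point from camera to tool coordinates, whose origin is the TCP and whose axes are the flange's). Camera axes: x right, y down, z forward; pixel columns grow to the right and rows downward; lengths in mm; the calibration is good to about 2 mm. A picture is of the moment at which its call begins: read the wrist's pose just before it. There is no depth.
- ctrl.sign_off(): hands the job in, once; it reports no verdict.
The state is a dict: "clock": time; "joint_positions": joint angles; "qd": joint speeds; "effort": joint torques, N m; "eef_pos": TCP position; "tool_rot": TCP orientation; "force": force on the tool from outside, world axes, zero at the start; "moment": the same for the moment, N m; "opening": finger opening in mm.
Only numpy, scipy, OpenCV 4.12 (cv2) and the standard library are available. Lean on these libraries where they do the work, as an engineer would, in place of code of your own. Each camera call takes 0.05 s, during which the arm holds its last target. There are 200 camera calls.

## Working session

There is one attempt and no reset: what is moved stays moved. The work goes in short steps, Python scripts to look and compute and a tool call to move; the robot and the scene stay as the last step left them, time stands still between calls to the robot, and variables do not carry over. Pictures are saved under pics/ and viewed, about 8 in all and at most 12, crops included, and the job is handed in when it is done.

Besides the shell and the picture viewer there is one more tool, called after ">>>" as name(argument=value, ...), one argument or row to a line, values as JSON. step_arm: Moves the arm, as the interface text tells. Its arguments: {"type":"object","properties":{"steps":{"type":"array","items":{"type":"number"}},"gripper":{"type":"number"}},"required":["steps"]}

```bash
mkdir -p pics; ls
cat > h.py <<'E'
import numpy as np,cv2
from scipy.spatial.transform import Rotation as R
from cell import ctrl
def cam(n):
    s=ctrl.sense(); im=ctrl.get_image(n); K=np.array(im["camera_matrix"])
    if n=="wrist":
        H=np.array(im["hand_eye"]); Rt=R.from_euler('xyz',s["tool_rot"]).as_matrix()
        o=Rt@H[:3,3]+s["eef_pos"]; Rc=Rt@H[:3,:3]
    else:
        o=np.array(im["origin"]); q=np.array(im["orientation"])
        Rc=q if q.shape==(3,3) else (R.from_euler('xyz',q) if q.size==3 else R.from_quat(q)).as_matrix()
    np.savez(n+".npz",K=K,o=o,Rc=Rc,f=im["frame"]); return im["frame"]
def ld(n):
    d=np.load(n+".npz"); return d["K"],d["o"],d["Rc"],d["f"]
def back(n,uv,z):
    K,o,Rc,_=ld(n); d=Rc@np.linalg.solve(K,[uv[0],uv[1],1]); return o+d*(z-o[2])/d[2]
def proj(n,p):
    K,o,Rc,_=ld(n); c=K@(Rc.T@(np.array(p,float)-o)); return c[:2]/c[2]
E
python3 - <<'E'
from h import *
for n in("scene","top"):
    f=cam(n); cv2.imwrite(f"pics/{n}0.png",f); K,o,Rc,_=ld(n); print(n,K.tolist(),o,Rc.round(3).tolist())
im=ctrl.get_image("top");print(im["orientation"])
print(ctrl.sense())
E
```

```text
pics
scene [[481.2578985087503, 0.0, 329.7007363478065], [0.0, 481.2578985087503, 203.3739711364916], [0.0, 0.0, 1.0]] [824.99546241 513.62734663 973.49688741] [[-0.84, 0.434, -0.326], [0.543, 0.668, -0.509], [-0.003, -0.605, -0.797]]
top [[484.24013781461764, 0.0, 319.5139021338388], [0.0, 484.24013781461764, 197.4323873184609], [0.0, 0.0, 1.0]] [ 325.32698782  -35.5897352  1133.31239239] [[0.006, -0.992, 0.129], [-0.999, -0.01, -0.032], [0.033, -0.128, -0.991]]
[-3.01283672 -0.0326142  -1.5644881 ]
{'clock': 0.15, 'joint_positions': array([-1.21962077e+00,  3.51120729e-01,  1.65226379e+00, -1.49920397e-05,
        1.13910386e+00, -8.46000038e-02]), 'qd': array([-0.00032526,  0.00035122, -0.00367473,  0.0003843 ,  0.00164774,
       -0.00120756]), 'effort': array([ 1.52243127e-03, -5.06246424e+01, -2.91499686e+01, -5.89428896e-05,
        3.33254735e-03, -5.77578263e-06]), 'eef_pos': array([ 232.09916286, -498.36175767,  241.8826157 ]), 'tool_rot': array([-3.14069898e+00, -6.21259791e-05,  4.35781810e-01]), 'force': array([ 0.19765815,  0.23124274, -0.00453407]), 'moment': array([0.03947638, 0.01463235, 0.00572602]), 'opening': 85.20773528086477}
```

View pics/scene0.png

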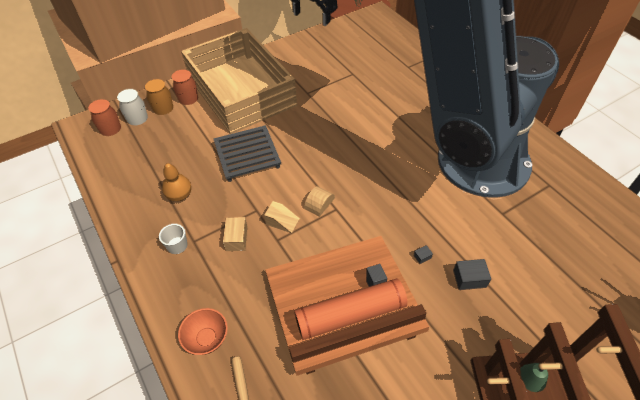

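View pics/top0.png

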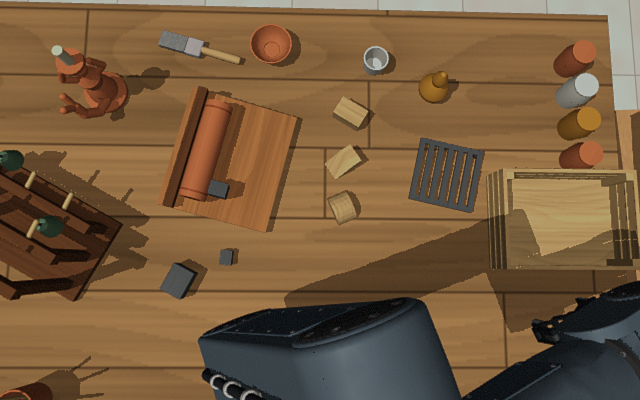

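The top view shows the board (about 160–300, 87–232) with the column at about (207,148) and the weight at (218,188). The wood blocks are near (350,112), (343,161) and (342,207), and the trivet is at (447,175). I'll enlarge the crops.

Run:
```python
from h import *
t=ld("top")[3]; s=ld("scene")[3]
a=cv2.resize(t[85:240,155:305],None,fx=3.8,fy=3.8,interpolation=cv2.INTER_CUBIC)
b=cv2.resize(t[90:230,320:375],None,fx=4,fy=4,interpolation=cv2.INTER_CUBIC)
c=np.zeros((600,800,3),np.uint8); c[:a.shape[0],:a.shape[1]]=a; c[:b.shape[0],575:575+b.shape[1]]=b
cv2.imwrite("pics/c1.png",c)
d=cv2.resize(s[180:260,215:340],None,fx=6.4,fy=6.4,interpolation=cv2.INTER_CUBIC); cv2.imwrite("pics/c2.png",d)
```

```text
(no output)
```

View pics/c1.png

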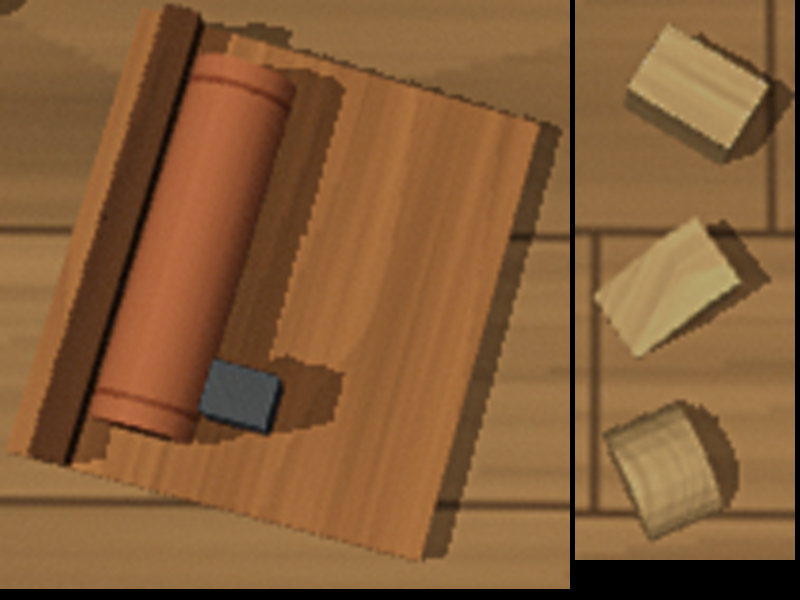

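View pics/c2.png

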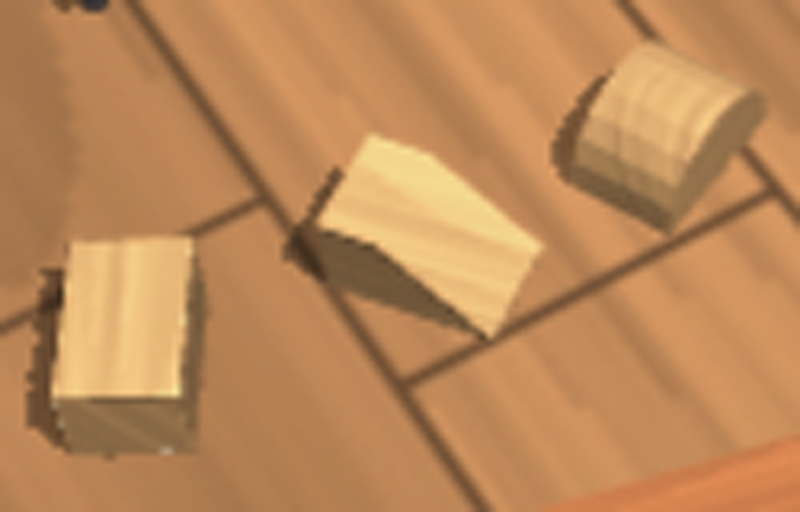

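The middle block is the wedge; its thin edge is at (597,297)–(638,357) in the c1 crop and (545,245)–(490,338) in c2. The others are a plain block and a half-round. The column, the weight (top face 213,360 / 281,381 / 269,434 / 201,413) and the board's low edge (540,122)–(422,558) are clear too.

Run:
```python
from h import *
from scipy.optimize import least_squares
A=lambda x,y:((x+.5)/3.8-.5+155,(y+.5)/3.8-.5+85)
B=lambda x,y:((x-575+.5)/4-.5+320,(y+.5)/4-.5+90)
C=lambda x,y:((x+.5)/6.4-.5+215,(y+.5)/6.4-.5+180)
# wedge: local points; +y left of thin dir
obs=[("top",B(597,297),(35,-1,3)),("top",B(638,357),(35,1,3)),("top",B(742,285),(-35,1,40)),("top",B(697,217),(-35,-1,40)),
("scene",C(545,245),(35,1,3)),("scene",C(490,338),(35,-1,3)),("scene",C(372,135),(-35,1,40)),("scene",C(318,232),(-35,-1,40)),("scene",C(376,246),(-10,-1,40)),("scene",C(432,155),(-10,1,40))]
def run(sgn):
    def res(p):
        c,s=np.cos(p[2]),np.sin(p[2]);r=[]
        for n,uv,(x,y,z) in obs:
            y=23*y*sgn; r+=list(proj(n,[p[0]+c*x-s*y,p[1]+s*x+c*y,z])-uv)
        return r
    p0=back("top",B(670,287),20); return min((least_squares(res,[p0[0],p0[1],a],loss="soft_l1") for a in(0,1.57,3.1,-1.57)),key=lambda q:q.cost),res
for s in(1,-1):
    q,res=run(s); print("wedge",s,q.x.round(3),q.cost,np.round(res(q.x),1))
e1=back("top",A(540,121),26);e2=back("top",A(422,559),26);print("edge",e1,e2,np.linalg.norm(e1-e2))
ax=(e1-e2)[:2];ax/=np.linalg.norm(ax);up=np.array([-ax[1],ax[0]]);m=(e1+e2)[:2]/2
print("axis yaw",np.arctan2(ax[1],ax[0]),"up",up,"colline",m+up*109.4)
for n,p in(("end1",A(240,62)),("end2",A(145,428))):
    w=back("top",p,67);print(n,w,(w[:2]-m)@up,(w[:2]-m)@ax)
for p in((213,360),(281,381),(269,434),(201,413)):
    # top face z: board z + 50
    w=back("top",A(*p),84);print("wt",w.round(1),((w[:2]-m)@up).round(1),((w[:2]-m)@ax).round(1))
T=[back("top",p,25) for p in((422,138),(485,150),(472,213),(408,199))];print("triv",np.mean(T,0),[np.linalg.norm(T[i]-T[i-1]).round() for i in range(4)],(T[1]-T[0]).round(1))
# column rim/ silhouette in scene check
for q in (np.mean([m],0)[0]+up*109.4,): 
    for t in(-110,110): print("pred col end",[proj(n,[*(q+ax*t),67]).round(1) for n in("top","scene")])
```

```text
wedge 1 [ 553.787 -124.461    2.173] 1.5490183755978486 [-0.8 -0.2 -0.1  0.7 -0.1 -0.6 -0.1  0.2 -0.3  0.3  0.3  0.1 -0.1 -0.2
 -0.3 -1.2  0.  -0.2 -0.2 -0.2]
wedge -1 [ 554.275 -124.082    3.283] 161.71104536177538 [ 28.3  12.7  -1.1   0.1 -30.3 -14.2   0.6   0.4  -0.3   1.2  -3.2 -24.5
   2.7  25.3  -0.5  -1.8  -1.1  -9.5   1.8  16.5]
edge [660.62035713 -15.94784909  26.        ] [388.91363224  51.36428384  26.        ] 279.9204665420874
axis yaw -0.24284877290256604 up [0.24046878 0.97065687] colline [551.07427915 123.89807934]
end1 [681.54409418 162.33522056  67.        ] 178.08319250401976 117.39849030956448
end2 [461.10993322 209.77052221  67.        ] 171.11906045739224 -107.97415227730883
wt [498.7 168.7  84. ] 140.3 -61.6
wt [486.9 129.5  84. ] 99.5 -63.6
wt [456.2 135.4  84. ] 97.8 -94.8
wt [467.9 174.5  84. ] 138.5 -92.9
triv [ 525.92171244 -369.01129515   25.        ] [np.float64(150.0), np.float64(152.0), np.float64(154.0), np.float64(152.0)] [ -26.9 -149.6    0. ]
pred col end [array([-15.5, 202.8]), array([578.9, 501.4])]
pred col end [array([ 17.9, 107.9]), array([456.5, 556.7])]
```

Run:
```python
from h import *
s=ld("scene")[3]
cv2.imwrite("pics/c3.png",cv2.resize(s[230:375,255:440],None,fx=4.2,fy=4.1,interpolation=cv2.INTER_CUBIC))
```

```text
(no output)
```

View pics/c3.png

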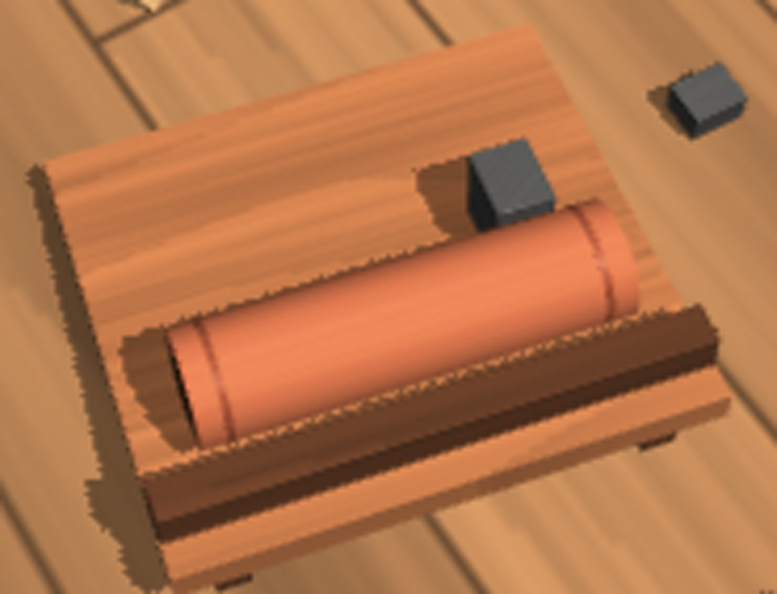

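```bash
cat >> h.py <<'E'
def tri(obs):
    M=np.zeros((3,3));b=np.zeros(3);L=[]
    for n,uv in obs:
        K,o,Rc,_=ld(n);d=Rc@np.linalg.solve(K,[*uv,1]);d/=np.linalg.norm(d);P=np.eye(3)-np.outer(d,d);M+=P;b+=P@o;L.append((P,o))
    x=np.linalg.solve(M,b);return x,[np.linalg.norm(P@(x-o)).round(1) for P,o in L]
E
python3 - <<'E'
from h import *
A=lambda x,y:((x+.5)/3.8-.5+155,(y+.5)/3.8-.5+85)
D=lambda x,y:((x+.5)/4.2-.5+255,(y+.5)/4.1-.5+230)
m=np.array([524.77,17.71]);ax=np.array([np.cos(-.2428),np.sin(-.2428)]);up=np.array([-ax[1],ax[0]])
for k,a,d in(("low far",(540,121),(47,163)),("low near",(422,559),(533,27)),("wt df",(281,381),(467,152)),("wt dn",(269,434),(526,139)),("wt uf",(213,360),(497,218)),("wt un",(201,413),(553,197)),("strip fd",(200,20),(142,478)),("strip nd",(70,463),(695,307)),("hiedge near",(8,452),(727,385))):
    x,r=tri([("top",A(*a)),("scene",D(*d))]);print(k,x.round(1),r,"up",((x[:2]-m)@up).round(1),"ax",((x[:2]-m)@ax).round(1))
E
```

```text
low far [658.9 -14.8  26.8] [np.float64(1.8), np.float64(1.8)] up 0.7 ax 138.0
low near [387.5  53.1  23.2] [np.float64(2.2), np.float64(2.2)] up 1.3 ax -141.8
wt df [487.4 128.7  85.2] [np.float64(0.9), np.float64(0.9)] up 98.8 ax -62.9
wt dn [456.7 136.   80.3] [np.float64(0.0), np.float64(0.0)] up 98.5 ax -94.5
wt uf [498.3 167.9  87.3] [np.float64(0.2), np.float64(0.2)] up 139.4 ax -61.8
wt un [467.9 173.5  87. ] [np.float64(0.6), np.float64(0.6)] up 137.5 ax -92.6
strip fd [707.3 184.7  71.3] [np.float64(2.1), np.float64(2.1)] up 206.0 ax 137.0
strip nd [440.  252.1  67.4] [np.float64(0.3), np.float64(0.3)] up 207.1 ax -138.6
hiedge near [448.1 290.2  56.6] [np.float64(0.8), np.float64(0.8)] up 246.1 ax -140.0
```

```bash
cat > go.py <<'E'
# usage: go.py x y z yaw tilt  -> shift/turn from present pose; tilt (deg) raises the tool-x side
import sys;from h import *
def tgt(yaw,tilt): return R.from_euler('z',yaw)*R.from_euler('y',-tilt,degrees=True)*R.from_euler('x',np.pi)
if __name__=="__main__":
    a=list(map(float,sys.argv[1:])); s=ctrl.sense(); C=R.from_euler('xyz',s["tool_rot"])
    print(s["clock"],s["eef_pos"].round(1),s["tool_rot"].round(3),s["force"].round(1),round(s["opening"],1))
    print("shift",C.inv().apply(np.array(a[:3])-s["eef_pos"]).round(1),"turn",(C.inv()*tgt(a[3],a[4])).as_rotvec(degrees=True).round(1))
E
python3 go.py 564 -139 130 2.173 0
```

```text
0.15 [ 232.1 -498.4  241.9] [-3.141 -0.     0.436] [ 0.2  0.2 -0. ] 85.2
shift [ 452.6 -185.6  112.1] turn [ -0.   -0.  -99.5]
```

>>> step_arm(
  steps=[452, -186, 100, 0, 0, -99.5, 452, -186, 100, 0, 0, -99.5, 452, -186, 100, 0, 0, -99.5, 452, -186, 100, 0, 0, -99.5, 452, -186, 100, 0, 0, -99.5, 452, -186, 100, 0, 0, -99.5, 452, -186, 100, 0, 0, -99.5, 452, -186, 100, 0, 0, -99.5],
  gripper=0.65,
)

```text
clock: 1.15
eef_pos: [564.6, -137.4, 141.8]
tool_rot: [-3.141, -0.0, 1.942]
force: [1.2, -0.6, 0.0]
opening: 70.2
```

```bash
python3 go.py 564 -139 140 2.173 0
```

```text
1.15 [ 564.6 -137.4  141.8] [-3.141 -0.     1.942] [ 1.2 -0.6  0. ] 70.2
shift [-1.3 -1.1  1.8] turn [ -0.   -0.  -13.2]
```

>>> step_arm(
  steps=[-1, -1, 2, 0, 0, -13.2, -1, -1, 2, 0, 0, -13.2, -1, -1, 2, 0, 0, -13.2],
)

```text
clock: 1.52
eef_pos: [562.8, -140.3, 140.0]
tool_rot: [-3.141, -0.0, 2.166]
force: [-0.3, 0.1, 0.8]
opening: 70.4
```

```bash
python3 - <<'E'
from h import *
f=cam("wrist").copy();c,s=np.cos(2.173),np.sin(2.173)
for x,y,z in((35,23,3),(35,-23,3),(-35,23,40),(-35,-23,40),(-10,23,40),(-10,-23,40)):
    u=proj("wrist",[553.8+c*x-s*y,-124.5+s*x+c*y,z]);print(u.round());cv2.circle(f,tuple(int(v) for v in u.round()),3,(0,0,255),1)
cv2.imwrite("pics/w1.png",f)
E
python3 go.py 564 -139 15 2.173 0
```

```text
[289. 119.]
[351. 119.]
[288. 226.]
[353. 226.]
[287. 192.]
[354. 192.]
1.575 [ 562.8 -140.4  140.2] [-3.141 -0.     2.165] [-0.   0.3  0.5] 70.1
shift [  0.5   1.9 125.2] turn [-0.  -0.  -0.5]
```

View pics/w1.png

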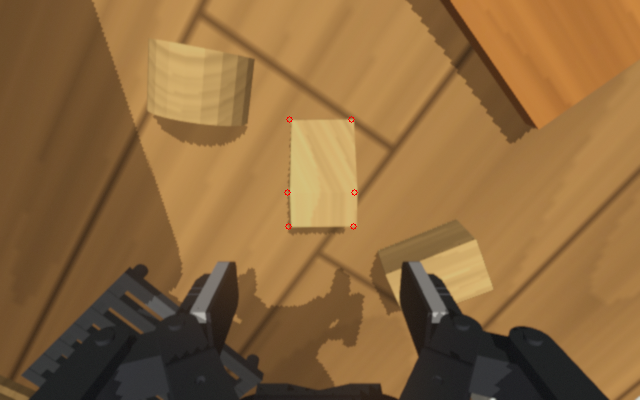

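The wedge's outline matches the projected corners (288–354, 119–226). The plain block at the lower right is near the finger, so I'll descend with a narrower opening.

>>> step_arm(
  steps=[1, 2, 60, 0, 0, -0.5, 2, 2, 110, 0, 0, -0.5, 2, 2, 126, 0, 0, -0.5, 2, 2, 126, 0, 0, -0.5, 2, 2, 126, 0, 0, -0.5],
  gripper=0.42,
)

```text
clock: 2.2
eef_pos: [564.5, -138.1, 16.2]
tool_rot: [3.14, 0.002, 2.175]
force: [-0.2, -0.2, -0.2]
opening: 60.9
```

>>> step_arm(
  steps=[0, 0, 0, 0, 0, 0, 0, 0, 0, 0, 0, 0, 0, 0, 0, 0, 0, 0, 0, 0, 0, 0, 0, 0],
  gripper=-1,
)

```text
clock: 2.7
eef_pos: [564.5, -138.1, 16.2]
tool_rot: [3.14, 0.003, 2.175]
force: [-0.6, 0.7, 8.1]
opening: 45.3
```

>>> step_arm(
  steps=[0, 0, -60, 0, 0, 0, 0, 0, -120, 0, 0, 0, 0, 0, -145, 0, 0, 0, 0, 0, -145, 0, 0, 0],
)

```text
clock: 3.2
eef_pos: [564.3, -137.9, 161.9]
tool_rot: [3.139, 0.004, 2.175]
force: [-0.3, -0.3, -2.5]
opening: 45.3
```

```bash
python3 - <<'E'
from h import *
f=cam("wrist");cv2.imwrite("pics/w2.png",f[100:400])
E
python3 - <<'E'
import numpy as np
m=np.array([524.77,17.71]);ax=np.array([np.cos(-.2428),np.sin(-.2428)]);up=np.array([-ax[1],ax[0]])
for u in (122,112): 
    for off in(0,-16): print(u,off,(m+ax*3+up*(u+off)).round(1))
E
python3 go.py 552 103 160 1.328 6
```

```text
122 0 [557.  135.4]
122 -16 [553.2 119.9]
112 0 [554.6 125.7]
112 -16 [550.8 110.2]
3.25 [ 563.5 -137.7  159.9] [3.141e+00 1.000e-03 2.175e+00] [-0.5  0.6 -2.5] 45.3
shift [ 2.046e+02  1.273e+02 -2.000e-01] turn [-2.5  5.7 48.5]
```

View pics/w2.png

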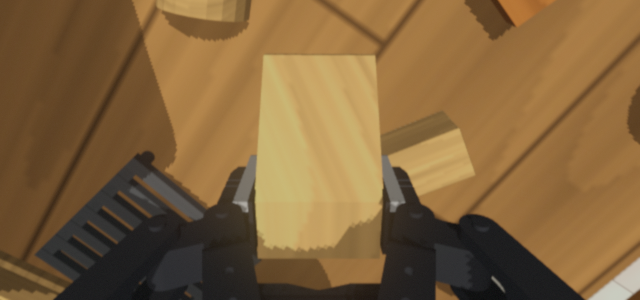

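>>> step_arm(
  steps=[200, 127, -10, -2.5, 5.7, 48.5, 200, 127, -10, -2.5, 5.7, 48.5, 200, 127, -10, -2.5, 5.7, 48.5, 200, 127, -10, -2.5, 5.7, 48.5, 200, 127, -10, -2.5, 5.7, 48.5, 200, 127, -10, -2.5, 5.7, 48.5, 200, 127, -10, -2.5, 5.7, 48.5],
)

```text
clock: 4.12
eef_pos: [554.0, 98.6, 168.5]
tool_rot: [-3.139, -0.105, 1.329]
force: [-0.1, 0.4, -1.2]
opening: 45.4
```

```bash
python3 go.py 548.2 100 68 1.328 6
```

```text
4.125 [554.   98.6 168.5] [-3.139 -0.105  1.329] [-0.1  0.4 -1.2] 45.4
shift [-10.5  -5.8  99.9] turn [-0.1  0.   0.1]
```

>>> step_arm(
  steps=[-10, -6, 55, 0, 0, 0, -10, -6, 90, 0, 0, 0, -10, -6, 106, 0, 0, 0, -10, -6, 106, 0, 0, 0, -10, -6, 106, 0, 0, 0],
)

```text
clock: 4.75
eef_pos: [549.5, 101.6, 64.1]
tool_rot: [3.141, -0.106, 1.328]
force: [-0.7, 0.6, -1.3]
opening: 45.4
```

>>> step_arm(
  steps=[0, 0, 2, 0, 0, 0, 0, 0, 4, 0, 0, 0, 0, 0, 6, 0, 0, 0, 0, 0, 6, 0, 0, 0],
)

```text
clock: 5.25
eef_pos: [548.7, 102.4, 56.8]
tool_rot: [-3.14, -0.105, 1.328]
force: [-0.3, 0.5, -0.5]
opening: 45.3
```

```bash
python3 - <<'E'
from h import *
f=cam("wrist");cv2.imwrite("pics/w3.png",f)
E
python3 go.py 548.2 100 51.3 1.328 6
```

```text
5.3 [548.8 102.4  56.8] [-3.14  -0.105  1.328] [ 1.2  0.3 -1.2] 45.3
shift [-3.   0.   5.2] turn [-0.1 -0.  -0. ]
```

View pics/w3.png

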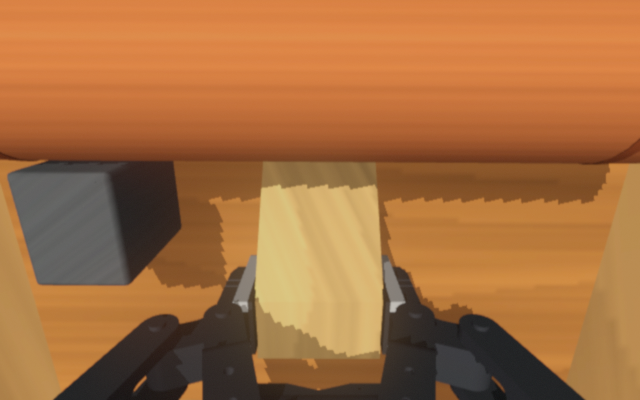

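The wedge is centred and square in front of the column: the column's edge is at row 160–162 and the wedge spans columns 258–380. Next I lower it onto the board.

>>> step_arm(
  steps=[-2, 0, 2, 0, 0, 0, -2, 0, 4, 0, 0, 0, -2, 0, 5, 0, 0, 0, -2, 0, 6, 0, 0, 0],
)

```text
clock: 5.8
eef_pos: [548.5, 101.1, 50.7]
tool_rot: [-3.14, -0.105, 1.328]
force: [-4.9, -0.9, 11.5]
opening: 45.3
```

>>> step_arm(
  steps=[3, 0, -0.7, 0, 0, 0, 6, 0, -0.7, 0, 0, 0, 9, 0, -0.7, 0, 0, 0, 12, 0, -0.7, 0, 0, 0, 14, 0, -0.7, 0, 0, 0, 14, 0, -0.7, 0, 0, 0],
)

```text
clock: 6.55
eef_pos: [551.8, 114.6, 52.8]
tool_rot: [-3.14, -0.105, 1.328]
force: [-0.3, 0.3, -2.3]
opening: 45.2
```

>>> step_arm(
  steps=[1, 0, 0, 0, 0, 0, 2, 0, 0, 0, 0, 0, 3, 0, 0, 0, 0, 0, 3, 0, 0, 0, 0, 0],
)

```text
clock: 7.05
eef_pos: [552.5, 117.4, 53.2]
tool_rot: [-3.141, -0.105, 1.328]
force: [0.0, 0.2, -2.2]
opening: 45.5
```

>>> step_arm(
  steps=[0.5, 0, 0.4, 0, 0, 0, 1, 0, 0.4, 0, 0, 0, 1.5, 0, 0.4, 0, 0, 0, 2, 0, 0.4, 0, 0, 0],
)

```text
clock: 7.55
eef_pos: [553.0, 119.4, 53.0]
tool_rot: [-3.14, -0.105, 1.328]
force: [0.1, 0.8, -1.9]
opening: 45.2
```

>>> step_arm(
  steps=[0.5, 0, 0, 0, 0, 0, 1, 0, 0, 0, 0, 0, 1, 0, 0, 0, 0, 0],
)

```text
clock: 7.92
eef_pos: [553.2, 120.3, 53.1]
tool_rot: [-3.14, -0.105, 1.328]
force: [0.5, -0.1, -1.9]
opening: 45.1
```

>>> step_arm(
  steps=[0.5, 0, 0.3, 0, 0, 0, 1, 0, 0.3, 0, 0, 0, 1.5, 0, 0.3, 0, 0, 0, 2, 0, 0.3, 0, 0, 0, 2, 0, 0.3, 0, 0, 0],
)

```text
clock: 8.55
eef_pos: [553.8, 122.3, 53.0]
tool_rot: [-3.141, -0.105, 1.328]
force: [0.7, -0.6, -1.1]
opening: 45.7
```

Run:
```python
from h import *
f=cam("wrist");cv2.imwrite("pics/w4.png",f)
f=cam("scene");cv2.imwrite("pics/s4.png",f)
print(ctrl.sense()["force"])
a=cv2.resize(f[230:375,255:440],None,fx=3,fy=3,interpolation=cv2.INTER_CUBIC)
c=np.zeros((600,800,3),np.uint8);c[:300,:480]=cv2.resize(ld("wrist")[3],(480,300));c[300:600,:555]=a[:300,:555];cv2.imwrite("pics/m4.png",c)
```

```text
[-0.04708577 -1.28366538 -1.116436  ]
```

View pics/m4.png

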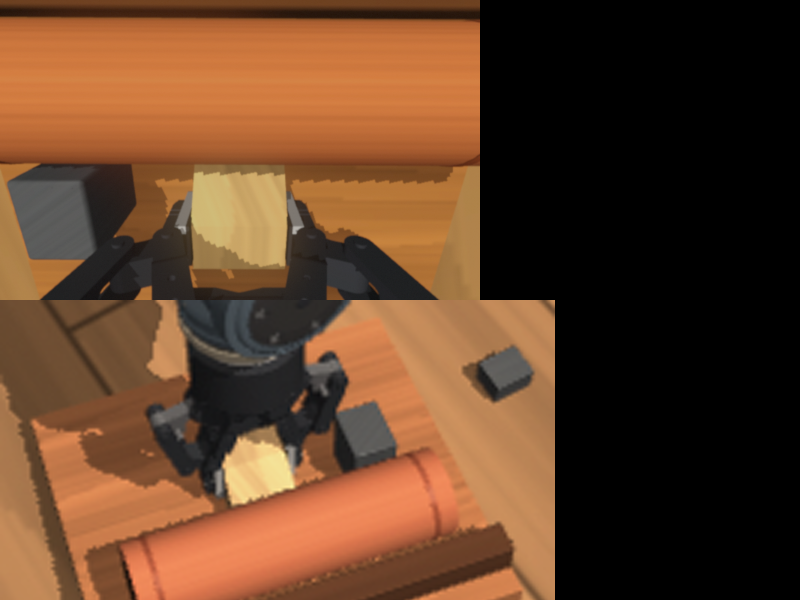

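Force along the slope has risen to about −1.3 N with the edge under the column, so the wedge is in contact. The wrist view shows it square, weight in place. Release.

>>> step_arm(
  steps=[0, 0, 0.5, 0, 0, 0, 0, 0, 0.5, 0, 0, 0, 0, 0, 0.5, 0, 0, 0],
)

```text
clock: 9.02
eef_pos: [553.8, 122.3, 53.0]
tool_rot: [-3.141, -0.106, 1.328]
force: [-3.2, -2.9, 5.8]
opening: 45.4
```

>>> step_arm(
  steps=[0, 0, 0, 0, 0, 0, 0, 0, 0, 0, 0, 0, 0, 0, 0, 0, 0, 0, 0, 0, 0, 0, 0, 0],
  gripper=0.4,
)

```text
clock: 9.52
eef_pos: [553.7, 122.3, 52.5]
tool_rot: [-3.14, -0.105, 1.328]
force: [-1.1, -0.1, -0.7]
opening: 59.8
```

>>> step_arm(
  steps=[0, 0, -20, 0, 0, 0, 0, 0, -70, 0, 0, 0, 0, 0, -110, 0, 0, 0, 0, 0, -110, 0, 0, 0],
)

```text
clock: 10.02
eef_pos: [552.7, 110.9, 166.2]
tool_rot: [3.136, -0.107, 1.328]
force: [-0.1, 0.3, 0.3]
opening: 59.9
```

```bash
python3 - <<'E'
from h import *
s=ctrl.sense();print(s["eef_pos"].round(1),s["force"].round(1))
f=cam("wrist");K,o,Rc,_=ld("wrist")
m=np.array([524.77,17.71]);ax=np.array([np.cos(-.2428),np.sin(-.2428)]);up=np.array([-ax[1],ax[0]])
f=f.copy()
for a in(-62,-94):
  for u in(98.7,138.7):
    p=proj("wrist",[*(m+ax*a+up*u),84+(u-98.7)*.105]);cv2.circle(f,tuple(int(v) for v in p),3,(0,0,255),1);print(p.round())
cv2.imwrite("pics/w5.png",f)
w=m+ax*(-78)+up*120.5;print("weight tcp",w)
E
python3 go.py 478 153.5 130 1.328 6
```

```text
[552.7 110.9 166.2] [-0.1  0.3  0.3]
[214. 224.]
[208. 163.]
[164. 224.]
[155. 163.]
weight tcp [478.02863235 153.42843851]
10.075 [551.7 110.9 164. ] [ 3.139 -0.106  1.328] [-0.1  0.5 -1.5] 59.6
shift [ 19.9 -81.8  36.1] turn [ 0.1 -0.1 -0. ]
```

View pics/w5.png

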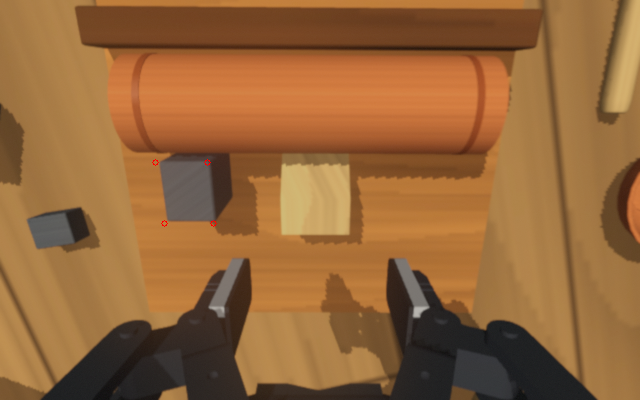

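>>> step_arm(
  steps=[19, -81, 20, 0, 0, 0, 19, -81, 30, 0, 0, 0, 19, -81, 30, 0, 0, 0, 19, -81, 30, 0, 0, 0],
  gripper=0.24,
)

```text
clock: 10.58
eef_pos: [478.5, 151.8, 134.3]
tool_rot: [-3.141, -0.106, 1.328]
force: [0.6, 0.3, 0.5]
opening: 53.2
```

```bash
python3 go.py 479 153.7 64 1.328 6
```

```text
10.575 [478.5 151.8 134.3] [-3.141 -0.106  1.328] [0.6 0.3 0.5] 53.2
shift [-5.4  0.  70.2] turn [-0. -0. -0.]
```

>>> step_arm(
  steps=[-5, 0, 30, 0, 0, 0, -5, 0, 55, 0, 0, 0, -5, 0, 70, 0, 0, 0, -5, 0, 70, 0, 0, 0, -5, 0, 70, 0, 0, 0],
)

```text
clock: 11.2
eef_pos: [478.9, 154.3, 64.8]
tool_rot: [-3.142, -0.106, 1.328]
force: [-0.1, 0.1, 0.4]
opening: 52.6
```

>>> step_arm(
  steps=[0, 0, 0, 0, 0, 0, 0, 0, 0, 0, 0, 0, 0, 0, 0, 0, 0, 0, 0, 0, 0, 0, 0, 0, 0, 0, 0, 0, 0, 0],
  gripper=-1,
)

```text
clock: 11.82
eef_pos: [478.9, 154.3, 65.0]
tool_rot: [3.141, -0.106, 1.328]
force: [-0.1, -1.4, 6.1]
opening: 31.5
```

>>> step_arm(
  steps=[-0.3, 0, -0.5, 0, 0, 0, -0.8, 0, -1, 0, 0, 0, -1.5, 0, -1, 0, 0, 0, -2.5, 0, -1.5, 0, 0, 0, -4, 0, -2, 0, 0, 0, -6, 0, -3, 0, 0, 0, -9, 0, -6, 0, 0, 0, -12, 0, -12, 0, 0, 0],
)

```text
clock: 12.82
eef_pos: [474.9, 141.2, 74.9]
tool_rot: [-3.14, -0.105, 1.327]
force: [-0.8, 0.2, -4.0]
opening: 31.0
```

>>> step_arm(
  steps=[-5, 0, -30, 0, 0, 0, -10, 0, -80, 0, 0, 0, -10, 0, -100, 0, 0, 0, -10, 0, -100, 0, 0, 0],
)

```text
clock: 13.32
eef_pos: [470.9, 121.4, 174.5]
tool_rot: [3.14, -0.106, 1.328]
force: [0.7, 0.1, -4.8]
opening: 31.3
```

```bash
python3 go.py 526 -369 160 1.391 0
python3 - <<'E'
from h import *
f=cam("wrist");s=cam("scene")
c=np.zeros((600,800,3),np.uint8);c[:300,:480]=cv2.resize(f,(480,300));c[300:600,:555]=cv2.resize(s[230:375,255:440],None,fx=3,fy=3)[:300,:555];cv2.imwrite("pics/m6.png",c)
E
```

```text
13.325 [470.9 121.4 174.5] [ 3.14  -0.106  1.328] [ 0.7  0.1 -4.8] 31.3
shift [-461.6  171.7  -34.4] turn [ 0.3 -6.1 -3.6]
```

View pics/m6.png

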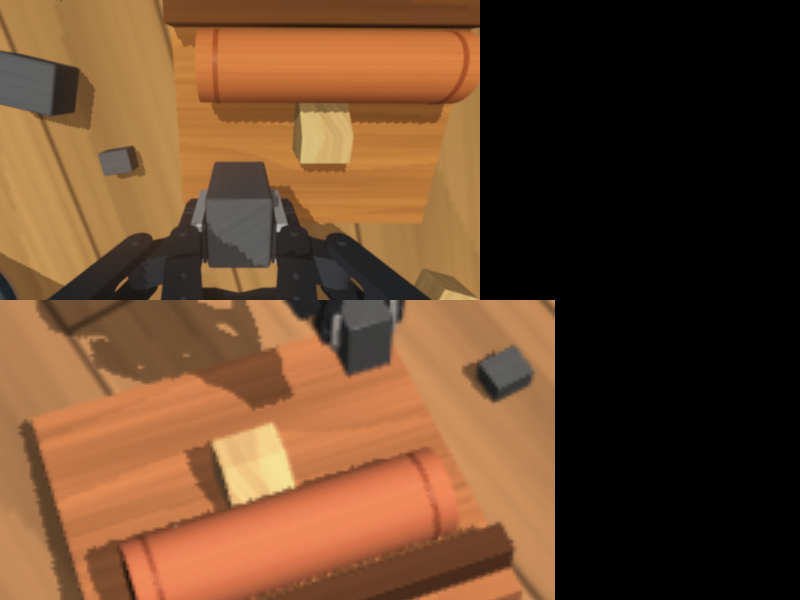

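The column rests against the wedge alone and the weight is held. On to the trivet.

>>> step_arm(
  steps=[-461, 172, -30, 0, -6.1, -3.6, -461, 172, -30, 0, -6.1, -3.6, -461, 172, -30, 0, -6.1, -3.6, -461, 172, -30, 0, -6.1, -3.6, -461, 172, -30, 0, -6.1, -3.6, -461, 172, -30, 0, -6.1, -3.6, -461, 172, -30, 0, -6.1, -3.6, -461, 172, -30, 0, -6.1, -3.6],
)

```text
clock: 14.42
eef_pos: [525.5, -369.6, 152.0]
tool_rot: [-3.142, -0.0, 1.39]
force: [1.9, 0.4, -4.3]
opening: 31.5
```

>>> step_arm(
  steps=[0, 0, 0, 0, 0, 0, 0, 0, 0, 0, 0, 0],
)

```text
clock: 14.68
eef_pos: [525.5, -366.9, 152.4]
tool_rot: [-3.141, -0.001, 1.39]
force: [-0.1, 0.5, -4.8]
opening: 31.3
```

```bash
python3 go.py 526 -369 56 1.391 0
```

```text
14.675 [ 525.5 -366.9  152.4] [-3.141e+00 -1.000e-03  1.390e+00] [-0.1  0.5 -4.8] 31.3
shift [-2.   0.9 96.4] turn [-0. -0. -0.]
```

>>> step_arm(
  steps=[-2, 1, 40, 0, 0, 0, -2, 1, 75, 0, 0, 0, -2, 1, 95, 0, 0, 0, -2, 1, 97, 0, 0, 0, -2, 1, 97, 0, 0, 0],
)

```text
clock: 15.3
eef_pos: [527.5, -370.2, 58.4]
tool_rot: [3.138, 0.002, 1.391]
force: [-0.5, -0.5, -3.9]
opening: 31.3
```

>>> step_arm(
  steps=[0, 0, 1, 0, 0, 0, 0, 0, 2, 0, 0, 0, 0, 0, 3, 0, 0, 0, 0, 0, 3, 0, 0, 0],
)

```text
clock: 15.8
eef_pos: [526.8, -370.1, 54.2]
tool_rot: [3.139, 0.001, 1.39]
force: [-0.0, 0.4, -4.4]
opening: 31.0
```

>>> step_arm(
  steps=[0, 0, 1, 0, 0, 0, 0, 0, 2, 0, 0, 0, 0, 0, 2, 0, 0, 0],
)

```text
clock: 16.18
eef_pos: [526.9, -370.1, 52.1]
tool_rot: [3.139, 0.001, 1.39]
force: [-0.7, 0.4, -4.2]
opening: 31.3
```

>>> step_arm(
  steps=[0, 0, 0.5, 0, 0, 0, 0, 0, 1, 0, 0, 0, 0, 0, 1, 0, 0, 0],
)

```text
clock: 16.55
eef_pos: [526.9, -370.2, 52.0]
tool_rot: [3.139, 0.001, 1.39]
force: [-3.1, 1.8, 5.2]
opening: 31.3
```

Weight is down on the trivet (force turned positive). Release, retreat and look.

>>> step_arm(
  steps=[0, 0, 0, 0, 0, 0, 0, 0, 0, 0, 0, 0, 0, 0, 0, 0, 0, 0, 0, 0, 0, 0, 0, 0],
  gripper=0.3,
)

```text
clock: 17.05
eef_pos: [526.9, -370.2, 51.2]
tool_rot: [3.139, 0.001, 1.39]
force: [0.5, 0.3, -0.0]
opening: 55.4
```

>>> step_arm(
  steps=[0, 0, -20, 0, 0, 0, 0, 0, -60, 0, 0, 0, 0, 0, -120, 0, 0, 0, -60, 0, -150, 0, 0, 0, -120, 0, -150, 0, 0, 0, -120, 0, -150, 0, 0, 0],
)

```text
clock: 17.8
eef_pos: [503.6, -491.6, 203.0]
tool_rot: [3.138, 0.003, 1.387]
force: [0.4, 0.3, 0.0]
opening: 55.6
```

Run:
```python
from h import *
o0=ld("top")[3].copy();t=cam("top");w=cam("wrist");print(ctrl.sense()["eef_pos"])
A=lambda f:cv2.resize(f[85:240,155:305],None,fx=2.6,fy=2.6,interpolation=cv2.INTER_CUBIC)
c=np.zeros((600,800,3),np.uint8);a=A(o0);b=A(t);c[:403,:390]=a;c[:403,400:790]=b;c[404:600,:314]=cv2.resize(w,(314,196))
d=cv2.resize(t[130:220,400:495],(206,195));c[404:599,400:606]=d;cv2.imwrite("pics/f.png",c)
```

```text
[ 504.74843141 -488.18522286  202.15576211]
```

View pics/f.png

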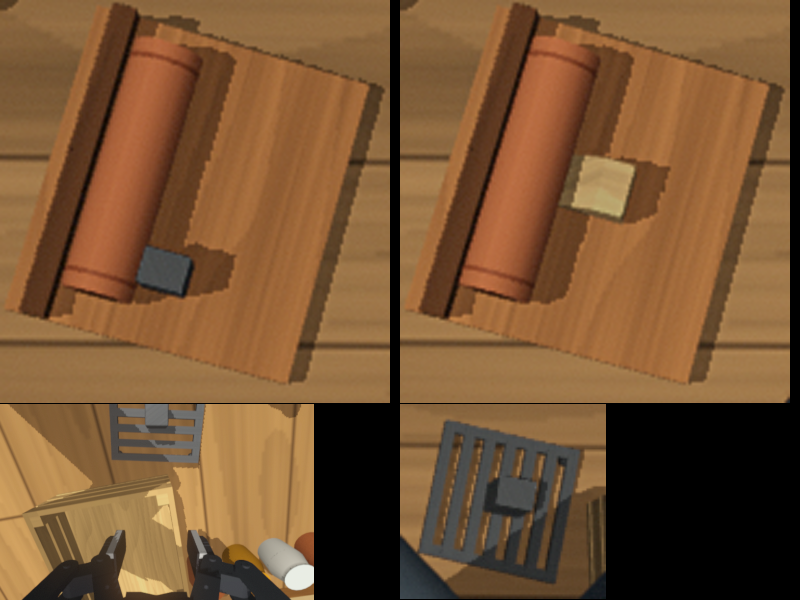

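The column has shifted only about 2 mm, and the wedge sits square against its middle. The weight stands upright on the trivet, about 15 mm from its centre. Handing in.

```bash
python3 -c "
from cell import ctrl
print(ctrl.sense()['clock'],ctrl.sign_off())"
```

```text
the job is handed in; nothing more can be done
17.9 None
```

I handed the job in at 17.9 s; no verdict was reported. I gripped the wedge and pushed it up the board, thin edge first, until it touched the column's low side. Then I eased the weight away and stood it upright on the trivet.

Last checks in the final pictures:
- **Column:** it has moved only about 2 mm from where it began and rests on the wedge alone.
- **Wedge:** it sits within about 5 mm of the column's middle and is square to within a few degrees by eye.
- **Weight:** it stands upright about 15 mm from the trivet's centre, by a rough reading with no parallax correction; the limit is 50 mm.

Three points disagreed or went unchecked:
- **Board length:** I measured about 173 mm from the column down to the low edge, against the 110 mm stated, so I used my measurement.
- **First touch:** the force when the wedge met the column was only about 1.3 N, close to the sensor noise. I confirmed the contact by seeing the column stay put once the weight was gone.
- **Contact force and rest:** I did not measure the final contact force or the objects' speeds directly.

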